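# Find and release the latched stirrer key

## Robot

A 6-joint arm with a two-finger parallel gripper is mounted at the origin on the work surface. World frame = base frame: x ahead of the robot, y to its left, z up, the work surface at z = 0. Lengths are in m, angles in rad, forces in N, time in s.
With the tool pointing down it reaches from about 0.375 to 0.9 m from the base axis. Payload 3.1 kg.
Tool frame: the origin (TCP) lies midway between the tips of the shut fingers; the grasp point (between the pads) lies 19 mm behind it (r.grip_point_offset is the distance from the TCP to the grasp point, in m); z points along the fingers, y is the direction in which the jaws open and shut (so a half turn about z gives the same grasp; the last joint's range is limited). The gripper opens to 87 mm and grips with 3 to 60 N. Pads are 19 mm wide; open, the fingers measure 117 mm over their backs; the gripper's body (75 mm by 190 mm) begins 51 mm behind the grasp point.
Start: joints at [-0.178, 0.527, 1.433, -0, 1.181, -0.178], TCP at [0.625, 0, 0.223] pointing down, gripper open.
Joint ranges: [-3.08, 3.08], [-0.75, 2.2], [0.22, 2.44], [-1.43, 4.57], [0, 2.65], [-2.85, 2.85]. Speed limits (rad/s): [2.79, 2.79, 3.14, 3.14, 3.14, 3.14].

## Interface

Orientations are given as a unit quaternion [w, x, y, z].
In Python, from rig import r gives the robot as it stands.
- The arm moves only by the tool carry_out, never from a script. Its argument "rows" is a list that holds one entry, the list of rows, each a list of 5 numbers: the shift along the tool's x, y, z in m, then the turn about the tool's z in rad, then the opening in per cent of the stroke, from 0 (shut) to 100 (fully open). A call has 1 to 5 rows; each row is the pose to reach, as a shift and turn from the pose commanded when the call began, along the tool's axes at that moment; what a row does not reach only later rows make up. A row lasts 1/12 s, in which the tool goes at most 41.7 mm and 7.16 degrees, less where a joint would pass 70% of its speed; a pose out of reach is approached as far as the arm can. A call with a gripper value outside its range is refused whole. The fingers move at their own pace and stop on an object; the grip force is fixed at half the most. Time passes only in rows, so rows that repeat a pose let the fingers close. It gives the time, the measured TCP pose, the force and the opening at its end, in the units of the state.
- r.sense(): the state, without advancing time (a new reading comes with each control period).
- r.camera(name): name is "scene" or "side" or "wrist"; returns the picture (420x560x3 uint8, red, green, blue); there is no depth.
- r.camera_info(name): a dict with "vfov" (degrees; the focal length in pixels is half the picture's height over the tangent of half this angle, whatever the lens; pixels are square), "cx", "cy" (the principal point, pixels), "view" (4x4, takes a point from world to camera coordinates); the wrist camera has in their place "mount" (4x4, takes a point from camera to tool coordinates, whose origin is the TCP and whose axes are the flange's). Camera axes: x right, y down, z forward; pixel columns grow to the right and rows downward; lengths in m; the calibration is good to about 2 mm. A picture is of the moment at which its call begins: read the wrist's pose just before it. camera_info takes no time and is no camera call.
- r.hand_in(): hands the job in, once; it reports no verdict.
The state is a dict: "clock": time; "qpos": joint angles; "dq": joint speeds; "effort": joint torques, N m; "tcp_pos": TCP position; "tool_rot": TCP orientation; "force": force on the tool from outside, world axes, zero at the start; "wrist_torque": the same for the moment, N m; "grip_width": opening from 0.0 (shut) to 1.0 (fully open).
Only numpy, scipy, OpenCV 4.12 (cv2) and the standard library are available. Lean on these libraries where they do the work, as an engineer would, in place of code of your own. Each camera call takes 0.05 s, during which the arm holds its last target.

## Task

One of the four identical green keys on the stirrer console has been left latched down, so that its stirrer is still switched on. With a closed fingertip tap the keys lightly to find it (the latched one does not give; the others are soft), then press that key in until it lets go and comes back up, and move clear. Only tap the other three lightly, never press them in, do not bear hard on the console, and leave the jar, the beaker and the stopper standing where they are.

Things in the scene. Friction and masses are not known exactly. Their poses are not given: they have to be found in the camera images.
- console: Stirrer console, fixed, 120 (x) by 210 (y) by 55 mm high: white case, level blue top, display on the +x half. Origin: centre of its underside, on the bench; y runs along the key row. Four identical green square keys, 26 by 26 mm, 45 mm apart in a row along y, 20 mm to the -x side of the centre; a raised key's top is 12 mm above the blue top, 67 mm above the bench. Keys travel 10 mm straight down.
- key1 (a point): Centre of the top of the first key (+y end of the row) where it stands when up; this point is fixed to the console and does not show whether the key is down. Which key is latched differs each time.
- key2 (a point): The same for the second key from the +y end. How a key that is up feels: soft, it starts to give at 0.5 N, pushes back 1.5 N at 4 mm and 1.8 N at 5 mm; pressed in deeper than 5 mm it is switched on, which must not happen.
- key3 (a point): The same for the third key from the +y end. How the latched key feels: its top is only 2 mm lower than the others (65 mm above the bench), hardly to be seen; it does not give below about 7 N, and lets go when pushed 4.3 mm farther (6.3 mm below a raised key's height) at about 10 N; eased off, it comes up level with the rest (but stays firm from 2 mm down if pushed again).
- key4 (a point): The same for the fourth key (at the -y end)
- latch (a joint): Hidden catch inside the console that holds the latched key: 0 while it holds, 0.008 m once it has let go (it stays so). It does not tell which key it holds
- switch_a (a joint): Hidden switch under one of the three keys that are up (under which one differs each time): 0 until that key is down 4.5 mm, then moves along with it; beyond 0.001 m that stirrer is switched on
- switch_b (a joint): The same under another of the three keys that are up
- switch_c (a joint): The same under the last of the three keys that are up
- jar: White reagent jar with black lid, loose, 72 mm across, 115 mm tall, 0.35 kg; origin at the centre of its underside. Leave alone
- beaker: Small glass beaker, loose, 60 mm across the rim, 65 mm tall; origin at the centre of its underside. Leave alone
- stopper: Orange stopper, loose, 32 mm across, 30 mm tall; origin at the centre of its underside. Leave alone
Not all that is in view belongs to the job. Several things look just like the console: the one meant starts farthest from the robot's base.

How it is judged:
By the outcome, as a careful person would: the job done as asked, in the order asked, and still so for the second after the job is handed in, with the robot touching nothing.
It also fails if it takes over 48 s, if anything falls off the work surface, if the arm or the gripper's body presses on something with over 40 N, if the wrist force passes 120 N, or if a joint passes its speed limit or range.

## Working session

There is one attempt and no reset: what is moved stays moved. The work goes in short steps, Python scripts to look and compute and a tool call to move; the robot and the scene stay as the last step left them, time stands still between calls to the robot, and variables do not carry over. Pictures are saved under pics/ and viewed, and the job is handed in when it is done.

Besides the shell and the picture viewer there is one more tool, called after ">>>" in YAML: its name, and indented under it one key for each argument. carry_out: Moves the arm, as the interface text tells. Its arguments: {"type":"object","properties":{"rows":{"type":"array","items":{"type":"array","items":{"type":"array","items":{"type":"number"}}}}},"required":["rows"]}

```bash
ls; mkdir -p pics; python3 - <<'E'
from rig import r
import cv2,numpy as np
s=r.sense();print(s)
for n in ["scene","side","wrist"]:
    i=r.camera_info(n);print(n,i)
    cv2.imwrite(f"pics/{n}0.png",r.camera(n)[:,:,::-1])
E
```

```text
pics
{'clock': 0.0, 'qpos': array([-1.78488589e-01,  5.28489527e-01,  1.43389489e+00,  2.77584247e-05,
        1.18136151e+00, -1.78512441e-01]), 'dq': array([0.00097076, 0.00036744, 0.00167462, 0.00040381, 0.00023552,
       0.00035292]), 'effort': array([-5.45745443e-04, -4.40045428e+01, -1.76593530e+01,  6.32597599e-02,
        5.83207863e-02, -1.53719384e-04]), 'tcp_pos': array([6.24280899e-01, 1.74298590e-04, 2.21559622e-01]), 'tool_rot': array([-8.91691433e-04,  7.07101674e-01,  7.07111068e-01, -6.03486681e-04]), 'force': array([ 0.89973432,  0.25260354, -0.19570188]), 'wrist_torque': array([-0.05377821,  0.0114294 ,  0.03564363]), 'grip_width': 0.9995676533026394}
scene {'vfov': 51.74027844749509, 'cx': 275.8006297743443, 'cy': 211.4356834207415, 'view': array([[-0.8660877 ,  0.49957665, -0.01775577,  0.4438923 ],
       [ 0.33547471,  0.5545268 , -0.76154891, -0.14077387],
       [-0.37060601, -0.66552476, -0.64786417,  1.0957945 ],
       [ 0.        ,  0.        ,  0.        ,  1.        ]])}
side {'vfov': 57.605508937512084, 'cx': 284.2362868545222, 'cy': 208.46679727599096, 'view': array([[ 0.76983942, -0.63823304,  0.0024205 , -0.37217223],
       [-0.3134706 , -0.38140768, -0.86963462,  0.22447643],
       [ 0.55595274,  0.66872025, -0.49368996,  0.52229399],
       [ 0.        ,  0.        ,  0.        ,  1.        ]])}
wrist {'vfov': 71.70746156809103, 'cx': 275.7192517401186, 'cy': 205.98196458185066, 'mount': array([[ 4.59885583e-04, -9.60399821e-01, -2.78625147e-01,
         7.65332571e-02],
       [ 9.99999604e-01,  6.54010998e-04, -6.03774090e-04,
        -4.10517473e-04],
       [ 7.62088439e-04, -2.78624759e-01,  9.60399741e-01,
        -1.61755139e-01],
       [ 0.00000000e+00,  0.00000000e+00,  0.00000000e+00,
         1.00000000e+00]])}
```

View pics/scene0.png

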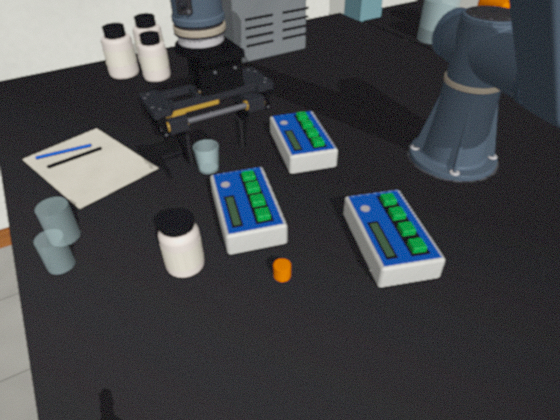

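View pics/side0.png

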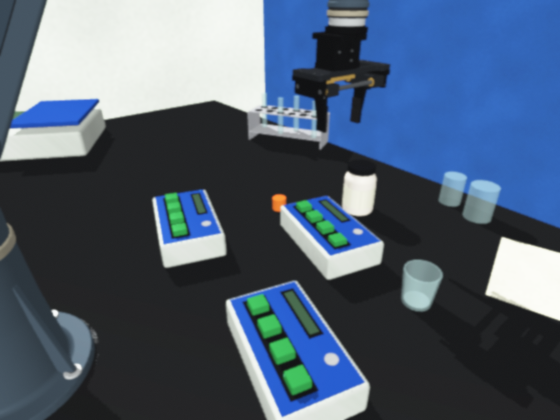

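View pics/wrist0.png

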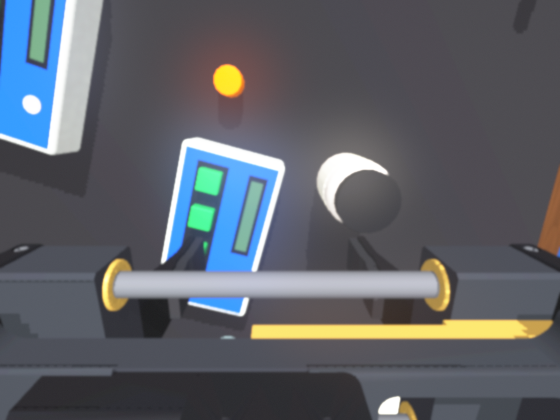

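Three consoles could be taken for the target: scene (248,207), (303,140) and (392,236). In the side view they are at (331,233), (295,350) and (188,225). The jar is at scene (181,243), the beaker at (206,157) and the stopper at (282,270). Next I'll find the keys on all three consoles in both views.

```bash
cat > h.py <<'E'
import numpy as np,cv2
from rig import r
def ray(n,u,v):
    i=r.camera_info(n);f=210/np.tan(np.radians(i['vfov']/2))
    d=np.array([(u-i['cx'])/f,(v-i['cy'])/f,1.])
    V=np.array(i['view']);R=V[:3,:3];return -R.T@V[:3,3],R.T@d
def plane(n,u,v,z):
    o,d=ray(n,u,v);return o+d*(z-o[2])/d[2]
def proj(n,p):
    i=r.camera_info(n);f=210/np.tan(np.radians(i['vfov']/2));V=np.array(i['view'])
    c=V[:3,:3]@p+V[:3,3];return np.array([i['cx']+f*c[0]/c[2],i['cy']+f*c[1]/c[2]])
E
python3 - <<'E'
from h import *
for n in ["scene","side"]:
    im=cv2.imread(f"pics/{n}0.png");h=cv2.cvtColor(im,cv2.COLOR_BGR2HSV)
    m=cv2.inRange(h,(50,120,100),(75,255,255))   # bright top faces
    c,l,st,ce=cv2.connectedComponentsWithStats(m)
    for k in range(1,c):
        if st[k,4]>25:
            print(n,st[k],ce[k].round(1),plane(n,*ce[k],.067).round(4), np.linalg.norm(plane(n,*ce[k],.067)[:2]).round(3), h[l==k][:,2].mean().round())
    print('blue')
    m=cv2.inRange(h,(105,150,80),(125,255,255))
    cs,_=cv2.findContours(m,cv2.RETR_EXTERNAL,cv2.CHAIN_APPROX_NONE)
    for c in cs:
        if 600<cv2.contourArea(c)<15000:
            c=cv2.convexHull(c)
            P=np.array([plane(n,*p[0],.055)[:2] for p in c],np.float32)
            print(n,cv2.boundingRect(c),cv2.minAreaRect(P))
im=cv2.imread("pics/side0.png")[180:290,260:400];cv2.imwrite("pics/crop1.png",cv2.resize(im,None,fx=5,fy=5,interpolation=cv2.INTER_CUBIC))
E
```

```text
scene [297 111  27  36 352] [309.6 129.2] [ 0.297  -0.2028  0.067 ] 0.36 149.0
scene [242 171  24  36 440] [253.2 188.9] [ 0.531  -0.0592  0.067 ] 0.534 148.0
scene [381 194  16  12 139] [388.4 199.6] [0.3171 0.1116 0.067 ] 0.336 150.0
scene [255 207  16  15 183] [262.5 213.9] [0.5525 0.0203 0.067 ] 0.553 148.0
scene [389 206  17  15 164] [397.  213.3] [0.3312 0.1521 0.067 ] 0.364 148.0
scene [398 221  18  16 184] [406.7 228.6] [0.3453 0.1938 0.067 ] 0.396 148.0
scene [408 237  19  17 207] [417.1 245.2] [0.3598 0.2354 0.067 ] 0.43 147.0
blue
scene (350, 191, 90, 74) ((0.3509198725223541, 0.15856312215328217), (0.19648894667625427, 0.10240155458450317), 70.82522583007812)
scene (214, 167, 68, 66) ((0.550085723400116, -0.059775084257125854), (0.19805964827537537, 0.103083036839962), 74.75057220458984)
scene (274, 111, 59, 43) ((0.30609914660453796, -0.22715142369270325), (0.19689777493476868, 0.10058247298002243), 73.63818359375)
side [165 192  22  44 594] [175.3 214.5] [0.319  0.1422 0.067 ] 0.349 173.0
side [296 200  38  34 460] [314.4 217. ] [ 0.5266 -0.0411  0.067 ] 0.528 163.0
sid
[... 343 characters left out ...]
1 379.2] [ 0.2602 -0.2921  0.067 ] 0.391 174.0
blue
side (232, 283, 131, 133) ((0.3010566234588623, -0.2302199900150299), (0.1935238540172577, 0.10409340262413025), 73.82691192626953)
side (286, 195, 92, 60) ((0.5512304902076721, -0.05421954393386841), (0.19922979176044464, 0.10527116060256958), 74.72237396240234)
side (156, 189, 63, 54) ((0.34597498178482056, 0.15741175413131714), (0.1983872652053833, 0.10249288380146027), 70.88995361328125)
side (10, 100, 88, 28) ((0.32027217745780945, 1.161942481994629), (0.36152341961860657, 0.24132253229618073), 61.58088302612305)
side (264, 0, 65, 109) ((8.053632736206055, 9.806394577026367), (22.836238861083984, 3.4701576232910156), 44.60590362548828)
```

```bash
python3 - <<'E'
import cv2
im=cv2.imread("pics/scene0.png")[155:265,195:305];cv2.imwrite("pics/crop2.png",cv2.resize(im,None,fx=5,fy=5,interpolation=cv2.INTER_CUBIC))
E
```

```text
(no output)
```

View pics/crop1.png

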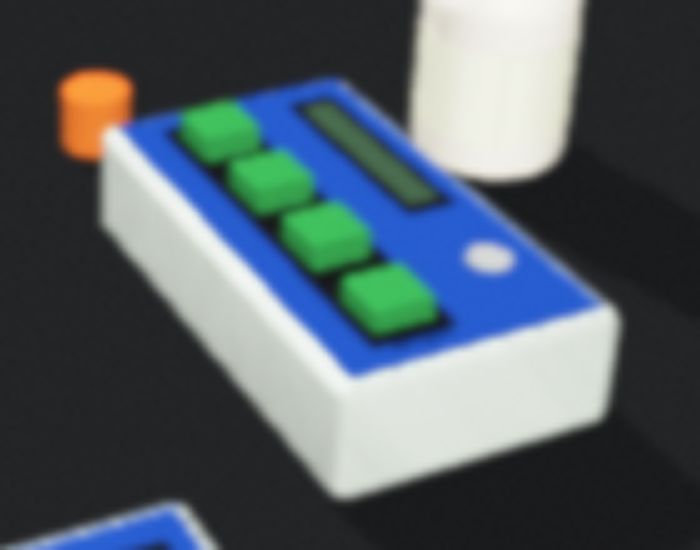

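View pics/crop2.png

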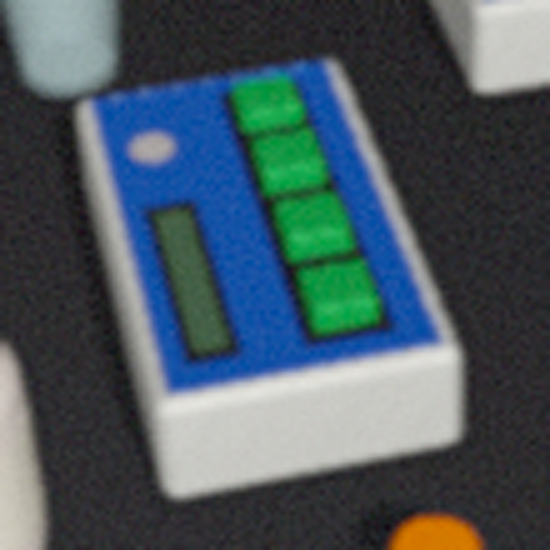

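The middle console, scene (248,207), is the target: its range is about 0.55 m, against about 0.38 for each of the other two. Both crops show it whole, with the display on the +x half. The first wrist picture gives a third check.

```bash
cat >> h.py <<'E'
from scipy.spatial.transform import Rotation as Ro
def wray(u,v,p,q):
    i=r.camera_info("wrist");f=210/np.tan(np.radians(i['vfov']/2));M=np.array(i['mount'])
    T=Ro.from_quat([q[1],q[2],q[3],q[0]]).as_matrix()
    d=np.array([(u-i['cx'])/f,(v-i['cy'])/f,1.])
    return T@M[:3,3]+p, T@M[:3,:3]@d
def wplane(u,v,z,p,q):
    o,d=wray(u,v,p,q);return o+d*(z-o[2])/d[2]
def wgreen(im,p,q):
    h=cv2.cvtColor(im,cv2.COLOR_BGR2HSV);m=cv2.inRange(h,(50,120,150),(75,255,255))
    c,l,st,ce=cv2.connectedComponentsWithStats(m)
    for k in range(1,c):
        if st[k,4]>100: print(st[k],ce[k].round(1),wplane(*ce[k],.067,p,q).round(4))
E
python3 - <<'E'
from h import *
s=r.sense()
wgreen(cv2.imread("pics/wrist0.png"),s['tcp_pos'],s['tool_rot'])
for u,v in [(190,145),(283,166)]: print(wplane(u,v,.055,s['tcp_pos'],s['tool_rot']))
c=np.array([.5507,-.057]);a=np.radians(74.75);y=np.array([np.cos(a),np.sin(a)]);x=np.array([y[1],-y[0]])
for k in (67.5,22.5,-22.5,-67.5): print((c-.02*x+k/1000*y).round(4))
print('top corners',c+.05*y*2-.05*x,c+.1*y+.05*x)
E
```

```text
[195 167  27  28 564] [207.8 180.5] [0.5483 0.0142 0.067 ]
[188 204  26  27 552] [200.3 217.1] [ 0.537  -0.0285  0.067 ]
[0.5283128  0.05179413 0.055     ]
[0.63175203 0.02852664 0.055     ]
[0.5492 0.0134]
[ 0.5373 -0.03  ]
[ 0.5255 -0.0734]
[ 0.5136 -0.1169]
top corners [0.52876376 0.05263029] [0.62524249 0.02632717]
```

The wrist view agrees with the other two to about 1 mm: key 1 (0.549, 0.0135), key 2 (0.537, -0.0295), key 3 (0.5255, -0.073), key 4 (0.5135, -0.1165). Next: shut the gripper and go above key 1.

>>> carry_out:
  rows:
    - [[0.0135,-0.0255,0,0,0],[0.0135,-0.051,0,0,0],[0.0135,-0.0755,0,0,0],[0.0135,-0.0755,0,0,0],[0.0135,-0.0755,0,0,0]]

```text
clock: 0.57
tcp_pos: [0.5483, 0.0138, 0.2225]
tool_rot: [-0.0, 0.707, 0.707, -0.0]
force: [0.1, 0.4, 0.9]
grip_width: 0.705
```

>>> carry_out:
  rows:
    - [[0,0,0.03,0,0],[0,0,0.06,0,0],[0,0,0.09,0,0],[0,0,0.12,0,0],[0,0,0.135,0,0]]

```text
clock: 0.98
tcp_pos: [0.5492, 0.0135, 0.0843]
tool_rot: [-0.001, 0.707, 0.707, -0.001]
force: [-0.6, -0.3, 0.2]
grip_width: 0.324
```

>>> carry_out:
  rows:
    - [[0,0,0,0,0],[0,0,0,0,0],[0,0,0,0,0]]

```text
clock: 1.23
tcp_pos: [0.5512, 0.0132, 0.0884]
tool_rot: [0.001, 0.707, 0.707, 0.001]
force: [-0.2, 0.1, 0.3]
grip_width: 0.095
```

```bash
python3 - <<'E'
from h import *
for k in range(4):
    im=r.camera("side" if k%2 else "scene");s=r.sense();print(s['tcp_pos'].round(4),s['force'].round(2),s['grip_width'])
    cv2.imwrite(f"pics/a{k}.png",im[:,:,::-1])
a=cv2.imread("pics/a0.png")[130:270,180:320];b=cv2.imread("pics/a1.png")[130:270,240:380]
cv2.imwrite("pics/a.png",cv2.resize(np.hstack([a,b]),None,fx=2.8,fy=2.8,interpolation=cv2.INTER_CUBIC))
E
```

```text
[0.5513 0.0132 0.0888] [0.32 0.07 1.33] 0.05776627039198418
[0.5511 0.0133 0.089 ] [ 0.58 -0.62 -0.54] 0.03873500952890857
[0.5509 0.0133 0.089 ] [0.12 0.65 0.52] 0.01942269903968527
[0.5506 0.0134 0.089 ] [-0.31  0.38  0.25] 0.01281499311764175
```

View pics/a.png

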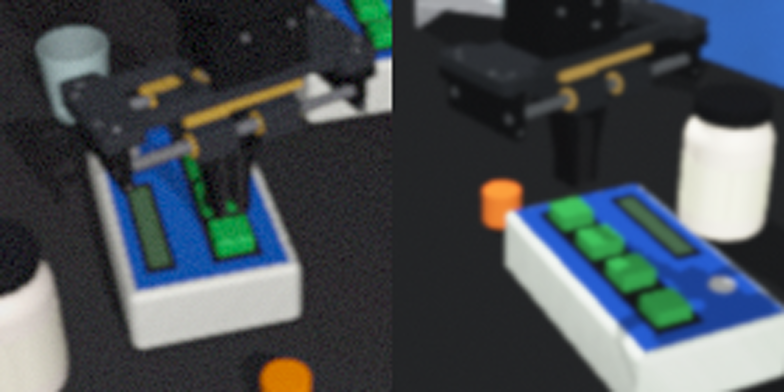

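Both views show the shut fingertips standing over key 1 (scene view, crop px (232,190)). I'll tap key 1 in small steps.

>>> carry_out:
  rows:
    - [[0,0,0.008,0,0],[0,0,0.015,0,0],[0,0,0.018,0,0],[0,0,0.018,0,0],[0,0,0.018,0,0]]

```text
clock: 1.85
tcp_pos: [0.5491, 0.0136, 0.069]
tool_rot: [-0.001, 0.707, 0.707, -0.0]
force: [0.3, -0.3, 0.2]
grip_width: 0.006
```

>>> carry_out:
  rows:
    - [[0,0,0,0,0],[0,0,0,0,0],[0,0,0,0,0]]

```text
clock: 2.1
tcp_pos: [0.5497, 0.0135, 0.0697]
tool_rot: [0.0, 0.707, 0.707, 0.0]
force: [-0.2, -0.1, 0.5]
grip_width: 0.006
```

>>> carry_out:
  rows:
    - [[0,0,0.002,0,0],[0,0,0.002,0,0],[0,0,0.002,0,0],[0,0,0.002,0,0]]

```text
clock: 2.43
tcp_pos: [0.5495, 0.0136, 0.0675]
tool_rot: [-0.0, 0.707, 0.707, -0.0]
force: [-0.8, -0.5, -0.5]
grip_width: 0.004
```

>>> carry_out:
  rows:
    - [[0,0,0.001,0,0],[0,0,0.001,0,0],[0,0,0.001,0,0],[0,0,0.001,0,0]]

```text
clock: 2.77
tcp_pos: [0.5495, 0.0136, 0.0666]
tool_rot: [0.0, 0.707, 0.707, 0.0]
force: [0.4, -0.0, 1.3]
grip_width: 0.006
```

>>> carry_out:
  rows:
    - [[0,0,0.001,0,0],[0,0,0.001,0,0],[0,0,0.001,0,0],[0,0,0.001,0,0]]

```text
clock: 3.1
tcp_pos: [0.5495, 0.0135, 0.0656]
tool_rot: [0.0, 0.707, 0.707, 0.0]
force: [0.5, 0.6, 1.1]
grip_width: 0.007
```

```bash
cat > av.py <<'E'
from h import *
F=[];Z=[]
for k in range(5):
    r.camera("side");s=r.sense();F.append(s['force']);Z.append(s['tcp_pos'])
print(s['clock'],np.mean(F,0).round(2),np.std(F,0).round(2),np.round(np.mean(Z,0),4),np.std(Z,0).round(5))
E
python3 av.py
```

```text
3.35 [-0.01  0.12  0.62] [0.63 0.19 0.48] [0.5495 0.0135 0.0656] [2.e-05 1.e-05 1.e-05]
```

>>> carry_out:
  rows:
    - [[0,0,0.0016,0,0],[0,0,0.0016,0,0],[0,0,0.0016,0,0],[0,0,0.0016,0,0]]

```text
clock: 3.68
tcp_pos: [0.5496, 0.0135, 0.0639]
tool_rot: [0.0, 0.707, 0.707, 0.0]
force: [-0.7, -0.2, 0.7]
grip_width: 0.007
```

```bash
python3 av.py
```

```text
3.9333 [-0.04 -0.16  1.02] [0.41 0.49 0.4 ] [0.5495 0.0135 0.064 ] [1.e-05 1.e-05 1.e-05]
```

Key 1 reads 1.0 N at 3 mm, so it's soft. On to key 2.

>>> carry_out:
  rows:
    - [[0,0,-0.016,0,0],[0,0,-0.016,0,0],[-0.0215,-0.006,-0.016,0,0],[-0.043,-0.012,-0.016,0,0],[-0.043,-0.012,-0.016,0,0]]

```text
clock: 4.35
tcp_pos: [0.5368, -0.032, 0.0796]
tool_rot: [0.0, 0.708, 0.706, -0.001]
force: [-0.1, 0.7, 0.3]
grip_width: 0.005
```

>>> carry_out:
  rows:
    - [[0,0,0,0,0],[0,0,0.006,0,0],[0,0,0.011,0,0],[0,0,0.011,0,0],[0,0,0.011,0,0]]

```text
clock: 4.77
tcp_pos: [0.5371, -0.0287, 0.0682]
tool_rot: [-0.001, 0.707, 0.707, -0.0]
force: [-0.6, -1.2, 0.4]
grip_width: 0.005
```

>>> carry_out:
  rows:
    - [[0,0,0.002,0,0],[0,0,0.003,0,0],[0,0,0.004,0,0],[0,0,0.004,0,0],[0,0,0.004,0,0]]

```text
clock: 5.18
tcp_pos: [0.5376, -0.0294, 0.065]
tool_rot: [0.0, 0.707, 0.707, 0.0]
force: [0.5, 0.7, 0.6]
grip_width: 0.006
```

```bash
python3 av.py
```

```text
5.4333 [0.08 0.57 0.87] [0.71 0.1  0.33] [ 0.5375 -0.0295  0.0651] [0.e+00 3.e-05 2.e-05]
```

>>> carry_out:
  rows:
    - [[0,0,0.001,0,0],[0,0,0.001,0,0],[0,0,0.001,0,0],[0,0,0.001,0,0]]

```text
clock: 5.77
tcp_pos: [0.5375, -0.0295, 0.064]
tool_rot: [0.0, 0.707, 0.707, 0.0]
force: [0.5, 0.1, 1.1]
grip_width: 0.004
```

```bash
python3 av.py
```

```text
6.0167 [-0.1   0.79  1.25] [0.21 0.5  0.64] [ 0.5376 -0.0295  0.064 ] [1.e-05 1.e-05 1.e-05]
```

Key 2 is soft too (1.25 N at 3 mm). On to key 3.

>>> carry_out:
  rows:
    - [[0,0,-0.016,0,0],[0,0,-0.016,0,0],[-0.022,-0.006,-0.016,0,0],[-0.0435,-0.012,-0.016,0,0],[-0.0435,-0.012,-0.016,0,0]]

```text
clock: 6.43
tcp_pos: [0.5252, -0.0758, 0.0797]
tool_rot: [0.001, 0.708, 0.706, -0.0]
force: [-0.0, -0.1, -0.4]
grip_width: 0.002
```

>>> carry_out:
  rows:
    - [[0,0,0,0,0],[0,0,0.006,0,0],[0,0,0.011,0,0],[0,0,0.011,0,0],[0,0,0.011,0,0]]

```text
clock: 6.85
tcp_pos: [0.5251, -0.0721, 0.0682]
tool_rot: [-0.001, 0.707, 0.707, -0.0]
force: [-0.2, 0.8, -0.3]
grip_width: 0.008
```

>>> carry_out:
  rows:
    - [[0,0,0.002,0,0],[0,0,0.003,0,0],[0,0,0.004,0,0],[0,0,0.004,0,0],[0,0,0.004,0,0]]

```text
clock: 7.27
tcp_pos: [0.5256, -0.0729, 0.065]
tool_rot: [0.0, 0.707, 0.707, 0.0]
force: [0.2, 1.2, -0.1]
grip_width: 0.007
```

>>> carry_out:
  rows:
    - [[0,0,0.001,0,0],[0,0,0.001,0,0],[0,0,0.001,0,0],[0,0,0.001,0,0]]

```text
clock: 7.6
tcp_pos: [0.5255, -0.073, 0.064]
tool_rot: [0.0, 0.707, 0.707, 0.0]
force: [1.3, 1.3, 0.1]
grip_width: 0.001
```

```bash
python3 av.py
```

```text
7.85 [0.39 1.04 0.87] [0.44 0.37 0.4 ] [ 0.5255 -0.073   0.064 ] [1.e-05 1.e-05 1.e-05]
```

>>> carry_out:
  rows:
    - [[0,0,-0.016,0,0],[0,0,-0.016,0,0],[-0.022,-0.006,-0.016,0,0],[-0.0435,-0.012,-0.016,0,0],[-0.0435,-0.012,-0.016,0,0]]

```text
clock: 8.27
tcp_pos: [0.5135, -0.1195, 0.0798]
tool_rot: [0.001, 0.708, 0.706, -0.0]
force: [0.2, 0.2, -0.1]
grip_width: 0.003
```

>>> carry_out:
  rows:
    - [[0,0,0,0,0],[0,0,0.006,0,0],[0,0,0.011,0,0],[0,0,0.011,0,0],[0,0,0.011,0,0]]

```text
clock: 8.68
tcp_pos: [0.5131, -0.1156, 0.0682]
tool_rot: [-0.001, 0.707, 0.707, -0.0]
force: [0.0, -0.1, -0.5]
grip_width: 0.005
```

>>> carry_out:
  rows:
    - [[0,0,0.002,0,0],[0,0,0.003,0,0],[0,0,0.004,0,0],[0,0,0.004,0,0],[0,0,0.004,0,0]]

```text
clock: 9.1
tcp_pos: [0.5136, -0.1162, 0.0653]
tool_rot: [0.0, 0.707, 0.707, 0.0]
force: [-0.4, 1.6, 3.5]
grip_width: 0.01
```

>>> carry_out:
  rows:
    - [[0,0,0.001,0,0],[0,0,0.001,0,0],[0,0,0.001,0,0],[0,0,0.001,0,0]]

```text
clock: 9.43
tcp_pos: [0.5136, -0.1162, 0.0646]
tool_rot: [0.0, 0.707, 0.707, 0.0]
force: [-1.1, 1.2, 6.4]
grip_width: 0.008
```

```bash
python3 av.py
```

```text
9.6833 [-0.6   1.87  6.29] [0.09 0.18 0.25] [ 0.5136 -0.1162  0.0646] [1.e-05 1.e-05 1.e-05]
```

Key 4 doesn't give: 6.3 N, holding 0.6 mm above the commanded height. It's the latched one, so I'll press it in gradually.

>>> carry_out:
  rows:
    - [[0,0,0.001,0,0],[0,0,0.001,0,0],[0,0,0.002,0,0],[0,0,0.002,0,0],[0,0,0.002,0,0]]

```text
clock: 10.1
tcp_pos: [0.5136, -0.1162, 0.0629]
tool_rot: [0.0, 0.707, 0.707, 0.0]
force: [-1.4, 1.6, 7.7]
grip_width: 0.004
```

>>> carry_out:
  rows:
    - [[0,0,0.0005,0,0],[0,0,0.001,0,0],[0,0,0.0015,0,0],[0,0,0.0015,0,0],[0,0,0.0015,0,0]]

```text
clock: 10.52
tcp_pos: [0.5136, -0.1162, 0.0616]
tool_rot: [0.0, 0.707, 0.707, 0.0]
force: [-1.6, 2.2, 9.0]
grip_width: 0.007
```

```bash
python3 av.py
```

```text
10.7667 [-1.55  2.32 10.1 ] [0.34 0.39 0.26] [ 0.5136 -0.1162  0.0616] [1.e-05 1.e-05 1.e-05]
```

>>> carry_out:
  rows:
    - [[0,0,0.0005,0,0],[0,0,0.001,0,0],[0,0,0.0015,0,0],[0,0,0.0015,0,0],[0,0,0.0015,0,0]]

```text
clock: 11.18
tcp_pos: [0.5136, -0.1162, 0.06]
tool_rot: [0.0, 0.707, 0.707, 0.0]
force: [-1.0, 2.5, 10.3]
grip_width: 0.005
```

```bash
python3 av.py
```

```text
11.4333 [-1.3   2.45  9.91] [0.5  0.3  0.55] [ 0.5136 -0.1162  0.0601] [1.e-05 2.e-05 1.e-05]
```

>>> carry_out:
  rows:
    - [[0,0,0.0004,0,0],[0,0,0.0008,0,0],[0,0,0.0008,0,0],[0,0,0.0008,0,0],[0,0,0.0008,0,0]]

```text
clock: 11.85
tcp_pos: [0.5136, -0.1162, 0.0593]
tool_rot: [0.0, 0.707, 0.707, 0.0]
force: [-1.6, 0.9, 10.2]
grip_width: 0.009
```

```bash
python3 av.py
```

```text
12.1 [-0.91  1.63 10.18] [0.38 0.58 0.51] [ 0.5136 -0.1162  0.0593] [1.e-05 2.e-05 1.e-05]
```

>>> carry_out:
  rows:
    - [[0,0,-0.002,0,0],[0,0,-0.004,0,0],[0,0,-0.005,0,0],[0,0,-0.006,0,0],[0,0,-0.006,0,0]]

```text
clock: 12.52
tcp_pos: [0.5136, -0.1162, 0.0651]
tool_rot: [0.0, 0.707, 0.707, 0.0]
force: [-1.5, 1.6, 7.7]
grip_width: 0.002
```

>>> carry_out:
  rows:
    - [[0,0,0,0,0],[0,0,0,0,0],[0,0,0,0,0]]

```text
clock: 12.77
tcp_pos: [0.5136, -0.1162, 0.0649]
tool_rot: [0.0, 0.707, 0.707, 0.0]
force: [-0.6, 2.7, 7.6]
grip_width: 0.006
```

```bash
python3 av.py; python3 av.py
```

```text
13.0167 [-0.72  1.76  7.1 ] [0.31 0.29 0.46] [ 0.5136 -0.1162  0.0649] [1.e-05 1.e-05 1.e-05]
13.2667 [-0.87  1.77  8.03] [0.36 0.49 0.27] [ 0.5136 -0.1162  0.0649] [1.e-05 1.e-05 1.e-05]
```

At 64.9 mm it pushes back with 7.6 N, which fits a released key. Next I'll raise the fingertip into the 65–67 mm band, where a key still latched would no longer touch it.

>>> carry_out:
  rows:
    - [[0,0,-0.001,0,0],[0,0,-0.001,0,0],[0,0,-0.001,0,0],[0,0,-0.001,0,0],[0,0,-0.001,0,0]]

```text
clock: 13.68
tcp_pos: [0.5136, -0.1165, 0.0653]
tool_rot: [0.0, 0.707, 0.707, 0.0]
force: [0.2, 1.3, 5.4]
grip_width: 0.004
```

```bash
python3 av.py; python3 av.py
```

```text
13.9333 [0.12 1.49 5.17] [0.5  0.42 0.49] [ 0.5136 -0.1165  0.0653] [2.e-05 1.e-05 1.e-05]
14.1833 [-0.15  1.47  5.11] [0.29 0.47 0.67] [ 0.5136 -0.1165  0.0653] [3.e-05 1.e-05 1.e-05]
```

>>> carry_out:
  rows:
    - [[0,0,-0.001,0,0],[0,0,-0.001,0,0],[0,0,-0.001,0,0],[0,0,-0.001,0,0],[0,0,-0.001,0,0]]

```text
clock: 14.6
tcp_pos: [0.5135, -0.1166, 0.066]
tool_rot: [0.0, 0.707, 0.707, -0.0]
force: [0.8, -0.9, 0.7]
grip_width: 0.006
```

```bash
python3 av.py; python3 av.py
```

```text
14.85 [ 0.62 -0.19  0.56] [0.4  0.57 0.41] [ 0.5135 -0.1166  0.0661] [1.e-05 1.e-05 4.e-05]
15.1 [ 0.46 -0.65  1.13] [0.21 0.47 0.14] [ 0.5135 -0.1166  0.0662] [2.e-05 2.e-05 2.e-05]
```

```bash
python3 av.py; python3 av.py
```

```text
15.35 [-0.06 -0.37  1.  ] [0.33 0.52 0.56] [ 0.5135 -0.1165  0.0662] [1.e-05 2.e-05 0.e+00]
15.6 [ 0.23 -0.26  0.85] [0.49 0.27 0.48] [ 0.5135 -0.1165  0.0662] [2.e-05 1.e-05 1.e-05]
```

>>> carry_out:
  rows:
    - [[0,0,-0.002,0,0],[0,0,-0.004,0,0],[0,0,-0.004,0,0],[0,0,-0.004,0,0],[0,0,-0.004,0,0]]

```text
clock: 16.02
tcp_pos: [0.5134, -0.1164, 0.0702]
tool_rot: [-0.0, 0.707, 0.707, -0.0]
force: [0.3, -0.5, -0.6]
grip_width: 0.004
```

```bash
for i in 1 2 3 4; do python3 av.py; done
```

```text
16.2667 [ 0.2   0.1  -0.13] [0.3  0.38 0.39] [ 0.5134 -0.1164  0.0701] [2.e-05 3.e-05 1.e-05]
16.5167 [-0.03 -0.04 -0.05] [0.33 0.31 0.39] [ 0.5134 -0.1165  0.0701] [1.e-05 1.e-05 2.e-05]
16.7667 [0.11 0.15 0.04] [0.46 0.31 0.36] [ 0.5135 -0.1165  0.0701] [2.e-05 1.e-05 2.e-05]
17.0167 [-0.15  0.09  0.12] [0.45 0.33 0.28] [ 0.5135 -0.1165  0.0702] [1.e-05 1.e-05 1.e-05]
```

>>> carry_out:
  rows:
    - [[0,0,-0.035,0,0],[0,0,-0.07,0,0],[0,0,-0.105,0,0],[0,0,-0.14,0,0],[0,0,-0.15,0,0]]

```text
clock: 17.43
tcp_pos: [0.5162, -0.1176, 0.2254]
tool_rot: [0.005, 0.707, 0.707, 0.002]
force: [1.0, -0.2, -0.1]
grip_width: 0.005
```

>>> carry_out:
  rows:
    - [[0,0,0,0,0],[0,0,0,0,0],[0,0,0,0,0]]

```text
clock: 17.68
tcp_pos: [0.5121, -0.1159, 0.2184]
tool_rot: [-0.002, 0.707, 0.707, -0.001]
force: [-0.3, 0.1, -0.7]
grip_width: 0.004
```

```bash
python3 - <<'E'
from h import *
ims=[r.camera("side").astype(float) for _ in range(6)]
im=np.mean(ims,0).astype(np.uint8)[:,:,::-1];cv2.imwrite("pics/side_end.png",im)
cv2.imwrite("pics/scene_end.png",r.camera("scene")[:,:,::-1])
old=cv2.imread("pics/side0.png")
a=old[180:290,260:400];b=im[180:290,260:400]
cv2.imwrite("pics/cmp.png",cv2.resize(np.hstack([a,b]),None,fx=2.8,fy=2.8,interpolation=cv2.INTER_CUBIC))
# per-key shift, old->new, by phase correlation
P=[(.549,.0135),(.537,-.0295),(.5255,-.073),(.5135,-.1165)]
for p in P:
    c=proj("side",np.array([*p,.067]));u,v=np.round(c).astype(int);w=11
    f=lambda i:(i[v-w:v+w,u-w:u+w,1].astype(np.float32)-i[v-w:v+w,u-w:u+w,2])
    d=proj("side",np.array([*p,.069]))-proj("side",np.array([*p,.067]))
    print(c.round(1),cv2.phaseCorrelate(f(old),f(im),cv2.createHanningWindow((2*w,2*w),cv2.CV_32F)),'2mm=',d.round(2))
E
```

```text
[304.2 203.2] ((0.049721831408387374, 0.08467315264369546), 0.978302153862185) 2mm= [ 0.03 -0.83]
[314.2 213. ] ((-0.1301975293796449, -0.09606137410115778), 1.016008273180988) 2mm= [ 0.04 -0.86]
[325.5 223.8] ((0.008070702684397801, 0.06532689062437491), 1.0197466380066342) 2mm= [ 0.06 -0.89]
[337.8 235.7] ((0.2706291565181278, -0.8664413340532935), 0.9630907931261592) 2mm= [ 0.08 -0.92]
```

View pics/cmp.png

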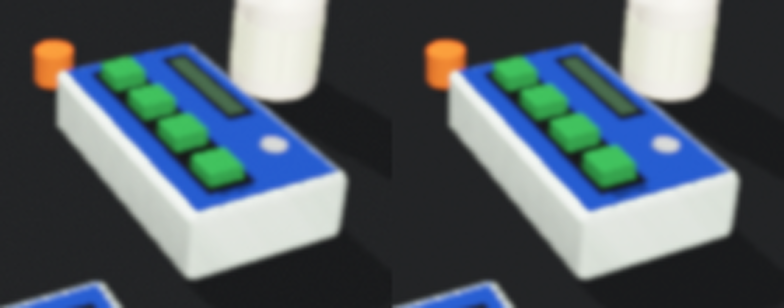

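View pics/scene_end.png

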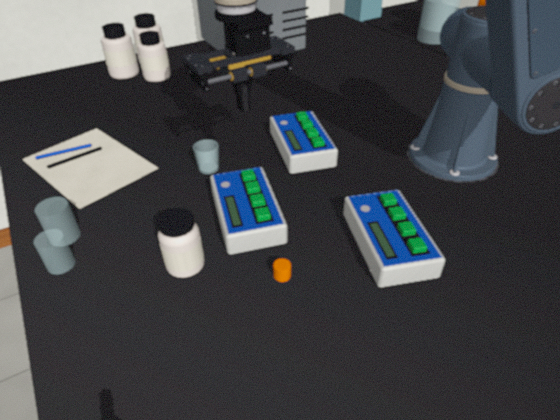

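The before/after side crops, with key 4 at px (338,236), show key 4 risen by 0.87 px. That matches the 0.92 px expected for 2 mm, and the other three keys haven't moved. In the final scene view the jar (181,243), beaker (206,157) and stopper (282,270) stand where they were.

```bash
python3 -c "
from rig import r
print(r.sense()['clock'],r.hand_in())"
```

```text
the job is handed in; nothing more can be done
18.0333 None
```

The latched key was key 4, at the -y end of the farthest console. I pressed it until it let go, and it came back up level with the others. The arm is clear and the job was handed in at 18.0 s.

- **Finding it:** I tapped keys 1 to 3 only 3 mm in, and they pushed back softly with 1.0, 1.25 and 0.9 N. Key 4 did not give, at 6.3 N.
- **Pressing it:** I pushed key 4 about 7.7 mm below the raised height, at about 10 N.
- **Came back up:** At 66.2 mm the fingertip still felt about 0.9 N, against 0 N in free air, so the key stood above its latched 65 mm. The side camera showed it 0.87 px higher, where 2 mm should give 0.92 px. The other keys' positions changed by 0.2 px or less.
- **Surroundings:** The jar, beaker and stopper were unmoved in the last picture.

No check failed or disagreed. The latch and the switches cannot be read directly, so their state is inferred from force, depth and the pictures.

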